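# Wedge the tip-up drying rack level

### The arm

A 7-joint arm with a two-finger parallel gripper is mounted at the origin on the work surface. World frame = base frame: x ahead of the robot, y to its left, z up, the work surface at z = 0. Lengths are in m, angles in rad, forces in N, time in s.
With the tool pointing down it reaches from about 0.4 to 0.85 m from the base axis. Payload 4.5 kg.
Tool frame: the origin (TCP) lies on the centre line of the jaws, within the pads' length; the fingertips stand r.tips_ahead ahead of it and the grasp point (between the pads) is the TCP (r.tips_ahead is the distance from the TCP to the fingertips, in m); z points along the fingers, y is the direction in which the jaws open and shut (so a half turn about z gives the same grasp; the last joint's range is limited). The gripper opens to 88 mm and grips with 3 to 60 N. Pads are 18 mm wide; open, the fingers measure 123 mm over their backs; the gripper's body (75 mm by 187 mm) begins 45 mm behind the grasp point.
Start: joints at [-1.095, 0.689, -0.195, 1.565, 0.157, 0.902, -0.215], TCP at [0.267, 0.565, 0.258] pointing down, gripper open.
Joint ranges: [-3.01, 3.01], [-0.46, 2.08], [-1.47, 1.51], [0.13, 2.56], [-1, 4.14], [0.04, 2.09], [-2.66, 2.66]. Speed limits (rad/s): [2.57, 2.57, 3.14, 3.14, 3.14, 3.14, 3.14].

### API

Orientations are given as a unit quaternion [x, y, z, w].
In Python, from plant import r gives the robot as it stands.
- The arm moves only by the shell command python3 -m inch 'ROWS' [FORCE]. ROWS is JSON, a list of rows, each a list of 5 numbers: the shift along the world's x, y, z in units of 25 mm (1.0 is 25 mm), then the turn about the world's z in units of 6 degrees (1.0 is 6 degrees), then the finger opening in mm, from 0 to 88.1. A call has 1 to 5 rows; each row shifts and turns the commanded pose from where the row before left it; what a row does not reach is not made up. A row lasts 1/10 s, in which the tool goes at most 50 mm and 8.59 degrees, less where a joint would pass 70% of its speed; a pose out of reach is approached as far as the arm can. A call is refused whole if a number of a shift passes 1 or a number of a turn 1, either way. A call with a gripper value outside its range is refused whole. The fingers move at their own pace and stop on an object; FORCE is the grip in N (left out, the last holds). Time passes only in rows, so rows that do not move let the fingers close. It gives the time, the measured TCP pose, the force and the opening at its end, in the units of the state.
- r.get_state(): the state, without advancing time (a new reading comes with each control period).
- r.snapshot(name): name is "scene" or "top" or "wrist"; returns a dict with "pixels" (384x512x3 uint8, red, green, blue), "range_z" (384x512 float32, m along the optical axis (not along the pixel's ray), 0 where there is no reading), "K" (3x3 intrinsics, pixels), "position" and "attitude" of the camera in the world. Camera axes: x right, y up, looking along -z (the intrinsics and any distortion apply to the point x, -y, -z); pixel columns grow to the right and rows downward; lengths in m; the calibration is good to about 2 mm. A picture is of the moment at which its call begins.
- r.finish_job(): hands the job in, once; it reports no verdict.
The state is a dict: "clock": time; "q": joint angles; "qd": joint speeds; "joint_torque": joint torques, N m; "tool_pos": TCP position; "eef_rot": TCP orientation; "contact_force": force on the tool from outside, world axes, zero at the start; "moment": the same for the moment, N m; "opening": opening from 0.0 (shut) to 1.0 (fully open).
Only numpy, scipy, OpenCV 4.12 (cv2) and the standard library are available. Lean on these libraries where they do the work, as an engineer would, in place of code of your own. Each camera call takes 0.05 s, during which the arm holds its last target. There are 200 camera calls.

### The job

The drying rack is hinged along its far edge and its near corner has dropped, so the varnish on the rods would run. Take the tapered wooden wedge (not the flat packer) and push it thin end first under the rack's low nose, smoothly, without jolting the rack and without the gripper leaning on or lifting it, until the bubble of the level on the rack stands centred between its two black lines. Let go and leave the wedge lying flat there, carrying the rack, with the other things undisturbed.

Things in the scene. Friction and masses are not known exactly. Their poses are not given: they have to be found in the camera images.
- wedge_mid (a point): Loose plain wooden wedge, 170 mm long, 38 wide, 0.11 kg, on its flat underside. Point: mid-length, mid-width, 20 mm up; x axis to the thin end. Thin end (85 mm ahead of the point) 4 mm high; the top slopes up 0.24 mm per mm over 150 mm to a level heel 20 mm long, 40 mm high, its centre 75 mm behind the point. Sides upright: grip the heel across the 38 mm width.
- rack: Grey triangular steel deck, 1.2 kg, its near corner a steel nose: round bar 50 mm wide, 12 mm diameter. Origin: nose's lowest point, mid-width (its front is 6 mm nearer the robot), 8 to 14 mm over the bench at the start, 22 to 28 when level. x: from nose to hinge, the way to push the wedge. Hinge axis 234 mm behind, 8 mm above; turns freely, hangs on a stop 0.06 rad low. Bench under it is free.
- vial (a point): Centre of the spirit level's vial, midway between its black lines, whose inner edges are 15 mm either side. The level, an aluminium bar 175 mm long, is fixed along the left (+y) rail of the wooden frame of rods (175 by 212 mm) on the rack, which starts 65 mm behind the nose's front; tops about 86 mm over the bench. Axes as the rack's: x along the vial.
- bubble (a point): Centre of the pale bubble, 20 mm long, in the vial. It moves along the vial's x axis to the high side, 0.5 mm per mrad of tilt: +30 mm (towards the hinge) at the start, 0 when level. Once the wedge lifts the nose it moves about 0.5 mm towards -x per mm of wedge travel (drawing the wedge back reverses it); it settles in half a second.
- packer_mid (a point): Bystander: loose flat wooden packer, 150 by 38 by 30 mm, the same wood as the wedge but not tapered. Point at its centre.
- mug_mid (a point): Bystander: aluminium mug, 86 mm diameter, 100 mm high, with a handle and a stirring stick that stands out to 160 mm. Point on its axis, 50 mm up.
- spatula: Bystander: hand spatula, 200 mm long, lying on the bench.
Mind the look-alikes: they are no part of the job. Leave any red look-alike of the part that bears wedge_mid alone.

How it is judged:
By the outcome, as a careful person would: the job done as asked, in the order asked, and still so for the second after the job is handed in, with the robot touching nothing.
It also fails if it takes over 48 s, if anything falls off the work surface, if the arm or the gripper's body presses on something with over 40 N, if the wrist force passes 120 N, or if a joint passes its speed limit or range.

## Working session

There is one attempt and no reset: what is moved stays moved. The work goes in short steps, Python scripts to look and compute and a shell command to move; the robot and the scene stay as the last step left them, time stands still between calls to the robot, and variables do not carry over. Pictures are saved under pics/ and viewed, about 8 in all and at most 12, crops included, and the job is handed in when it is done.

```bash
ls; mkdir -p pics; cat > h.py <<'E'
import numpy as np, cv2, pickle
from plant import r
def snap(n,tag):
    s=r.snapshot(n); pickle.dump(s,open(f'pics/{tag}.pkl','wb'))
    cv2.imwrite(f'pics/{tag}.png',cv2.cvtColor(s['pixels'],cv2.COLOR_RGB2BGR)); return s
def load(tag): return pickle.load(open(f'pics/{tag}.pkl','rb'))
def rot(s):
    from scipy.spatial.transform import Rotation as R
    a=np.array(s['attitude'],float)
    return a if a.shape==(3,3) else R.from_quat(a).as_matrix()
def ray(s,u,v):
    p=np.array([[[u,v]]],float); d=s.get('distortion'); K=np.array(s['K'])
    n=cv2.undistortPoints(p,K,None if d is None else np.array(d))[0,0]
    return np.array(s['position']), rot(s)@np.array([n[0],-n[1],-1])
def onz(s,u,v,z):
    o,d=ray(s,u,v); return o+d*(z-o[2])/d[2]
def dep(s,u,v):
    o,d=ray(s,u,v); return o+d*float(s['range_z'][int(round(v)),int(round(u))])
E
python3 - <<'E'
from h import *
a=snap('top','top0'); b=snap('scene','scene0')
print({k:(v if k not in('pixels','range_z') else v.shape) for k,v in a.items()}); print(b['position'],b['K'],b.keys())
cv2.imwrite('pics/both0.png',cv2.resize(np.vstack([cv2.imread('pics/top0.png'),cv2.imread('pics/scene0.png')]),None,fx=.78,fy=.78))
print(r.get_state(), r.tips_ahead)
E
```

```text
pics
{'pixels': (384, 512, 3), 'range_z': (384, 512), 'K': array([[466.07038906,   0.        , 249.3101244 ],
       [  0.        , 466.07038906, 183.1511911 ],
       [  0.        ,   0.        ,   1.        ]]), 'position': array([ 0.36064899, -0.00748344,  1.28010246]), 'attitude': array([-0.05206184,  0.0541878 ,  0.70851691, -0.70168158])}
[ 1.0200525  -0.23559024  0.90404392] [[351.08643268   0.         257.10656603]
 [  0.         351.08643268 189.06367682]
 [  0.           0.           1.        ]] dict_keys(['pixels', 'range_z', 'K', 'position', 'attitude'])
{'clock': 0.1, 'q': array([-1.09519137,  0.68989545, -0.19450128,  1.56618159,  0.15730661,
        0.90253222, -0.21508732]), 'qd': array([ 0.00021551, -0.0018005 ,  0.00013789, -0.00119171, -0.00042162,
       -0.00182429,  0.00018873]), 'joint_torque': array([-3.36165373e-03, -5.28491306e+01, -1.27145179e+00, -1.53835595e+01,
       -5.25274838e-02,  1.97634712e-03,  4.05904234e-05]), 'tool_pos': array([0.26706006, 0.56449823, 0.25700823]), 'eef_rot': array([ 2.19075351e-01,  9.75707604e-01, -8.05847658e-04, -1.10045336e-04]), 'contact_force': array([-0.19363823, -0.64871978, -0.19646956]), 'moment': array([-0.00643092, -0.09537687,  0.02051828]), 'opening': 1.0003691803025967} 0.019
```

View pics/both0.png

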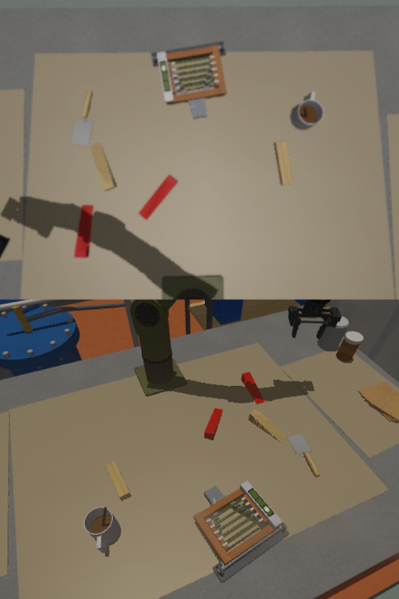

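Two plain wooden candidates in the top view, at about (132,214) and (364,208). Two red look-alikes, at about (108,296) and (202,252), are excluded. I'll separate the wooden pair by height profile and a close crop.

```bash
python3 - <<'E'
from h import *
a=load('top0'); b=load('scene0')
im=cv2.imread('pics/top0.png'); sc=cv2.imread('pics/scene0.png')
def crop(im,u0,v0,w,h,f): return cv2.resize(im[v0:v0+h,u0:u0+w],None,fx=f,fy=f,interpolation=cv2.INTER_CUBIC)
c=[crop(im,95,170,70,90,4.4),crop(im,330,165,70,90,4.4)]
d=crop(im,185,45,110,110,3.6)
e=[crop(sc,310,130,70,66,4),crop(sc,125,200,70,66,4),crop(sc,235,225,66,66,4)]
H=lambda l:np.hstack([cv2.copyMakeBorder(x,0,max(y.shape[0] for y in l)-x.shape[0],0,0,0) for x in l])
A=H(c+[]);B=H(e);
W=max(A.shape[1],B.shape[1]);P=lambda x:cv2.copyMakeBorder(x,0,0,0,W-x.shape[1],0)
out=np.vstack([P(A),P(B)]); out=out[:, :800]; 
out=cv2.resize(out,None,fx=min(1,599/out.shape[0]),fy=min(1,599/out.shape[0]));cv2.imwrite('pics/crop1.png',out)
# height map from depth
vv,uu=np.mgrid[0:384,0:512]
n=np.stack([(uu-a['K'][0,2])/a['K'][0,0],-(vv-a['K'][1,2])/a['K'][1,1],-np.ones(uu.shape)],-1)
P=(n*a['range_z'][...,None])@rot(a).T+a['position']
for name,(u0,v0,u1,v1) in dict(L=(105,175,160,250),R=(345,170,385,245)).items():
    q=P[v0:v1,u0:u1].reshape(-1,3); m=q[:,2]>0.006; 
    z=q[m]; xy=z[:,:2]; c,ev=cv2.PCACompute(xy.astype(np.float32),None); t=(xy-c)@ev[0]
    print(name,m.sum(),np.median(q[~m][:,2]),c,ev[0])
    print([(round(k,3),round(float(np.median(z[np.abs(t-k)<.006][:,2])),4)) for k in np.arange(-.085,.09,.01) if (np.abs(t-k)<.006).any()])
    print(cv2.minAreaRect((xy*1000).astype(np.float32)))
# rack
q=P[120:160,225:285]; 
for v in range(110,156,3): print(v,[ (round(float(P[v,u,2])*1000)) for u in range(236,276,3)])
E
```

```text
L 1028 0.0013396632530502384 [[0.46514317 0.30001605]] [0.6944025  0.71958673]
[(np.float64(-0.075), 0.0234), (np.float64(-0.065), 0.0374), (np.float64(-0.055), 0.0393), (np.float64(-0.045), 0.0383), (np.float64(-0.035), 0.0371), (np.float64(-0.025), 0.034), (np.float64(-0.015), 0.0312), (np.float64(-0.005), 0.0282), (np.float64(0.005), 0.0263), (np.float64(0.015), 0.023), (np.float64(0.025), 0.0216), (np.float64(0.035), 0.0181), (np.float64(0.045), 0.0154), (np.float64(0.055), 0.0132), (np.float64(0.065), 0.0106), (np.float64(0.075), 0.0093), (np.float64(0.085), 0.0079)]
((471.0726013183594, 187.90061950683594), (400.1242980957031, 203.4054718017578), 87.4732894897461)
R 994 0.0014314866628032386 [[ 0.47705325 -0.31606352]] [ 0.9441137  -0.32961977]
[(np.float64(-0.085), 0.0064), (np.float64(-0.075), 0.0077), (np.float64(-0.065), 0.0292), (np.float64(-0.055), 0.0306), (np.float64(-0.045), 0.0295), (np.float64(-0.035), 0.0298), (np.float64(-0.025), 0.0299), (np.float64(-0.015), 0.0295), (np.float64(-0.005), 0.0294), (np.float64(0.005), 0.0302), (np.float64(0.015), 0.029), (np.float64
[... 474 characters left out ...]
, 50, 48, 51, 46, 46, 50, 43, 50, 51, 50]
122 [50, 48, 48, 51, 48, 53, 49, 46, 47, 52, 51, 44, 48, 42]
125 [51, 51, 49, 48, 51, 48, 46, 47, 42, 33, 3, 2, 0, 0]
128 [50, 1280, 37, 42, 29, 29, 24, 29, 33, 33, 3, 0, -3, 2]
131 [2, 2, 29, 33, 34, 31, 29, 28, 33, 4, 1, -3, 7, -3]
134 [6, 2, 4, 24, 25, 30, 31, 28, 29, 3, 1, 1, -2, 0]
137 [5, 6, 6, 26, 25, 27, 29, 33, 30, 4, 4, 0, 1, 1]
140 [0, 1, 9, 4, 28, 29, 28, 30, 27, 26, 1, 4, -4, 3]
143 [-3, 1, 2, 0, 30, 29, 26, 26, 30, 34, 3, 4, -1, 4]
146 [-2, 5, 1, -1, 24, 24, 26, 28, 28, 27, 2, 1, -1, 2]
149 [0, 1, 1, 6, 23, 31, 25, 24, 26, 21, 5, 2, 0, 3]
152 [0, 4, -1, -2, 3, 1, 4, 2, 4, 3, 3, 6, -2, 4]
155 [3, 2, -5, 2, -1, 7, 1, 0, 0, 2, 0, 3, -1, 4]
```

View pics/crop1.png

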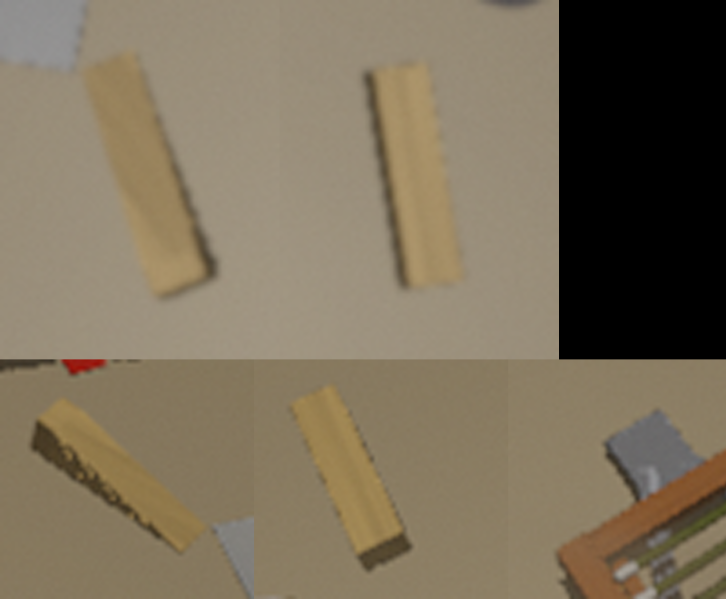

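Picture 1 shows the whole scene. In picture 2 (crop), the left candidate at top px (132,214) slopes 40→8 mm, so it is the wedge: heel towards the robot, thin end next to the spatula blade. The right one at (364,208) is a flat 30 mm, so it is the packer. Next, poses.

```bash
cat >> h.py <<'E'
def cloud(a):
    vv,uu=np.mgrid[0:384,0:512]
    n=np.stack([(uu-a['K'][0,2])/a['K'][0,0],-(vv-a['K'][1,2])/a['K'][1,1],-np.ones(uu.shape)],-1)
    return (n*a['range_z'][...,None])@rot(a).T+a['position']
def big(m):
    n,l,s,c=cv2.connectedComponentsWithStats(m.astype(np.uint8)); return l==1+np.argmax(s[1:,4])
def rect(xy):
    (c,(w,h),ang)=cv2.minAreaRect((xy*1000).astype(np.float32))
    if w<h: w,h,ang=h,w,ang+90
    return np.round(c,1),round(w,1),round(h,1),round(ang,2)
E
python3 - <<'E'
from h import *
import math
for tag,wb,nb in(('top0',(100,170,165,255),(215,100,295,160)),('scene0',(305,125,375,195),(250,225,320,270))):
    a=load(tag);P=cloud(a);hsv=cv2.cvtColor(a['pixels'],cv2.COLOR_RGB2HSV).astype(int);H,S,V=hsv[...,0],hsv[...,1],hsv[...,2]
    box=np.zeros(H.shape,bool);box[wb[1]:wb[3],wb[0]:wb[2]]=1
    print(tag,'bench HSV',hsv[wb[3]-3,wb[0]+3], 'wood',hsv[(wb[1]+wb[3])//2,(wb[0]+wb[2])//2])
    m=big(box&(S>hsv[wb[3]-3,wb[0]+3][1]+30)&(H<30)&(P[...,2]<.06)&(P[...,2]>.002)&(V>70))
    p=P[m]; print('wedge',m.sum(),rect(p[:,:2]),p.mean(0))
    # ray cast contour corners w/ poly
    cs,_=cv2.findContours(m.astype(np.uint8),0,1);c=cv2.convexHull(max(cs,key=cv2.contourArea)); 
    e=2
    while len(cv2.approxPolyDP(c,e,True))>4:e+=.5
    q=cv2.approxPolyDP(c,e,True)[:,0]
    for u,v in q:
        k=np.median([P[y,x,2] for y in range(v-3,v+4) for x in range(u-3,u+4) if m[y,x]]); print(u,v,round(float(k),3),onz(a,u,v,k)[:2].round(4))
    # orange frame
    o=big((H<13)&(S>110)&(V>60)&(P[...,2]>.04)&(P[...,2]<.2)&(P[...,0]>.55)&(P[...,0]<1))
    print('frame',o.sum(),rect(P[o][:,:2]),'z',np.median(P[o][:,2]))
    # grey tongue
    box[:]=0;box[nb[1]:nb[3],nb[0]:nb[2]]=1
    g=big(box&(S<50)&(P[...,2]>.010)&(P[...,2]<.042))
    print('tongue',g.sum(),rect(P[g][:,:2]),'z',np.median(P[g][:,2]))
E
```

```text
top0 bench HSV [ 18  51 155] wood [ 19 101 151]
wedge 887 (array([473.7, 309.4]), 170.6, 38.7, 21.94) [0.46919031 0.30632406 0.02489671]
126 183 0.004 [0.5576 0.3289]
147 235 0.036 [0.4126 0.2607]
133 243 0.041 [0.3918 0.2961]
116 189 0.006 [0.5408 0.3554]
frame 396 (array([868.7,  -9.2]), 184.1, 34.5, 95.4) z 0.057970914923552885
tongue 472 (array([674.9, -24.5]), 66.1, 64.3, 8.39) z 0.02831744306621553
scene0 bench HSV [ 20  76 134] wood [ 20 125 145]
wedge 668 (array([476.4, 310.3]), 168.1, 43.7, 21.27) [0.47285353 0.30522292 0.0211709 ]
320 147 0.038 [0.4064 0.2626]
331 143 0.039 [0.4061 0.3038]
364 178 0.005 [0.5522 0.347 ]
357 181 0.005 [0.5536 0.3199]
frame 5 (array([788.5,  74.9]), 12.4, 1.5, 3.06) z 0.06319928593406587
tongue 340 (array([674. , -25.8]), 54.8, 53.3, 10.77) z 0.026625505557550833
```

```bash
python3 -m inch '[[0.5,-1,0,0.8,60],[0.5,-1,0,0.8,60],[0.5,-1,0,0.8,60],[0.5,-1,0,0.8,60],[0.5,-1,0,0.8,60]]' 20; python3 -m inch '[[0.5,-1,-0.4,0.8,60],[0.5,-1,-0.4,0.8,60],[0.5,-1,-0.4,0.8,60],[0.5,-1,-0.4,0.7,60],[0.5,-1,-0.4,0.8,60]]'; python3 -m inch '[[0.4,-1,0,0,60],[0,-0.4,0,0,60],[0,0,0,0,60]]'
python3 - <<'E'
from h import *
a=snap('wrist','wr1'); snap('top','top1'); print(a['position'],a['attitude'])
cv2.imwrite('pics/wr1b.png',np.hstack([cv2.imread('pics/wr1.png')])); print(r.get_state()['tool_pos'],r.get_state()['eef_rot'])
a=load('wr1');P=cloud(a);hsv=cv2.cvtColor(a['pixels'],cv2.COLOR_RGB2HSV).astype(int);H,S,V=hsv[...,0],hsv[...,1],hsv[...,2]
m=(np.abs(P[...,0]-.474)<.12)&(np.abs(P[...,1]-.31)<.09)&(P[...,2]>.007)&(P[...,2]<.05)&(S>85)&(H>14)
m=big(m);print(m.sum(),rect(P[m][:,:2]))
z=P[m]; h=z[z[:,2]>.0375]; print('heel-ish',len(h),rect(h[:,:2]))
E
```

```text
clock: 0.6
tool_pos: [0.33, 0.4387, 0.2574]
eef_rot: [0.01, 1.0, -0.0, -0.0]
contact_force: [-0.1, -0.5, -0.0]
opening: 0.681
clock: 1.1
tool_pos: [0.3925, 0.3138, 0.2072]
eef_rot: [-0.193, 0.981, -0.0, -0.0]
contact_force: [0.3, 0.6, 0.1]
opening: 0.678
clock: 1.4
tool_pos: [0.4021, 0.2787, 0.2076]
eef_rot: [-0.19, 0.982, -0.0, -0.0]
contact_force: [-0.3, -0.4, -0.8]
opening: 0.678
[0.33420516 0.25075564 0.33316813] [-0.08110958 -0.11962419  0.82046067  0.55313252]
[0.4016808  0.28159438 0.20808847] [-1.92229475e-01  9.81349558e-01  8.94615076e-04  2.69886707e-04]
3164 (array([467.8, 307.8]), 153.8, 37.1, 21.83)
heel-ish 613 (array([409.8, 284.4]), 35.6, 28.7, 112.24)
```

View pics/wr1b.png

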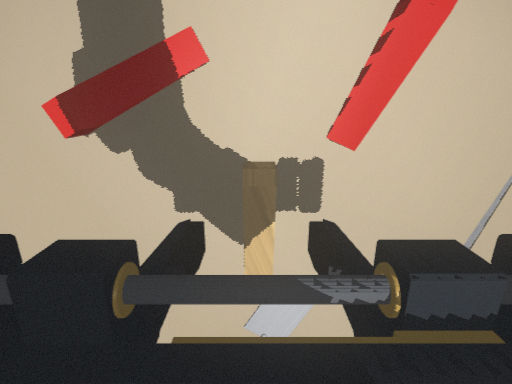

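The wrist picture shows the wedge (heel at px (259,165)) midway between the open fingers, aligned. The red blocks are clear of the fingers. Descend and grip.

```bash
python3 -m inch '[[0.1,0,-1,0,60],[0,0,-1,0,60],[0,0,-1,0,60],[0,0,-1,0,60],[0,0,-1,0,60]]'; python3 -m inch '[[0,0,-1,0,60],[0,0,-1,0,60],[0,0,-0.3,0,60],[0,0,0,0,60],[0,0,0,0,30]]' 25;  python3 -m inch '[[0,0,0,0,30],[0,0,0,0,30],[0,0,0,0,30],[0,0,0,0,30]]' 25
```

```text
clock: 2.0
tool_pos: [0.4042, 0.2827, 0.082]
eef_rot: [-0.193, 0.981, 0.001, 0.001]
contact_force: [0.9, 0.1, 0.4]
opening: 0.681
clock: 2.5
tool_pos: [0.4047, 0.2811, 0.0259]
eef_rot: [-0.192, 0.981, 0.001, 0.0]
contact_force: [-0.5, -0.3, -0.3]
opening: 0.616
clock: 2.9
tool_pos: [0.4052, 0.2805, 0.0262]
eef_rot: [-0.191, 0.982, 0.001, 0.001]
contact_force: [0.3, 0.1, 6.2]
opening: 0.429
```

```bash
python3 -m inch '[[0,0,0.5,0,30],[0,0,1,0,30],[0,0,1,0,30],[0,-0.5,0.5,0,30],[0,-1,0,0,30]]'; python3 -m inch '[[0.1,-1,0,-0.4,30],[0.2,-1,0,-0.4,30],[0.2,-1,0,-0.4,30],[0.2,-1,0,-0.4,30],[0.2,-1,0,-0.4,30]]'; python3 -m inch '[[0.2,-1,0,-0.4,30],[0.2,-1,0,-0.4,30],[0.2,-1,0,0,30],[0.2,-1,0,0,30],[0,-0.8,0,0,30]]'; python3 -m inch '[[0,-0.7,0,0,30],[0,-0.3,0,0,30],[0,0,0,0,30],[0,0,0,0,30]]'
python3 - <<'E'
from h import *
im=snap('top','top2'); snap('scene','scene2')
t=cv2.imread('pics/top2.png')[40:250,150:340];s=cv2.imread('pics/scene2.png')[170:384,180:400]
cv2.imwrite('pics/c2.png',np.hstack([cv2.resize(t,(400,int(210*400/190))),cv2.resize(s,(400,int(210*400/190)))]))
E
```

```text
clock: 3.4
tool_pos: [0.4058, 0.2448, 0.1022]
eef_rot: [-0.192, 0.981, 0.002, 0.002]
contact_force: [0.8, 0.1, -1.1]
opening: 0.428
clock: 3.9
tool_pos: [0.4273, 0.1163, 0.1005]
eef_rot: [-0.087, 0.996, -0.0, 0.0]
contact_force: [0.2, -0.7, -1.4]
opening: 0.429
clock: 4.4
tool_pos: [0.4478, -0.0045, 0.1004]
eef_rot: [-0.045, 0.999, -0.0, 0.0]
contact_force: [0.4, -0.1, -0.7]
opening: 0.431
clock: 4.8
tool_pos: [0.4474, -0.0265, 0.1004]
eef_rot: [-0.047, 0.999, 0.001, 0.0]
contact_force: [-0.0, -0.5, -1.9]
opening: 0.431
```

View pics/c2.png

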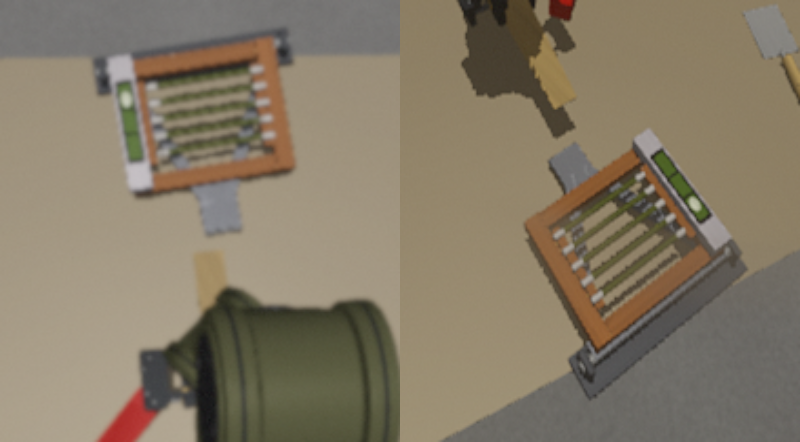

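Picture 4: the wedge is held in front of the tongue. The nose front edge is at top px ≈(247–264,151), and the pale bubble is at the hinge end of the vial (≈(210,87)). Now the rack axis, from the level bar, frame and tongue.

```bash
cat >> h.py <<'E'
def line(xy):
    vx,vy,x,y=cv2.fitLine(xy.astype(np.float32),cv2.DIST_HUBER,0,.01,.01).ravel()
    if abs(vx)>abs(vy) and vx<0: vx,vy=-vx,-vy
    return round(float(np.degrees(np.arctan2(vy,vx))),2),(round(float(x),4),round(float(y),4))
E
python3 - <<'E'
from h import *
a=load('top2');P=cloud(a);hsv=cv2.cvtColor(a['pixels'],cv2.COLOR_RGB2HSV).astype(int);H,S,V=hsv[...,0],hsv[...,1],hsv[...,2]
box=np.zeros(H.shape,bool);box[55:135,190:300]=1
lev=big(box&(((S<40)&(V>140))|((H>35)&(H<80)&(S>60)))&(np.arange(512)[None]<225))
ys,xs=np.nonzero(lev); L=np.array([onz(a,u,v,.083)[:2] for u,v in zip(xs,ys)]); print('level',len(L),rect(L),line(L))
g=big(box&(H>35)&(H<80)&(S>60)&(np.arange(512)[None]<225)); ys,xs=np.nonzero(g); G=np.array([onz(a,u,v,.083)[:2] for u,v in zip(xs,ys)]);print('green',len(G),rect(G),line(G))
# frame outer hull incl level
fr=big(box&(((H<14)&(S>90))|lev)); ys,xs=np.nonzero(fr); F=np.array([onz(a,u,v,.06)[:2] for u,v in zip(xs,ys)]);print('frame',len(F),rect(F))
# tongue by height & grey
box[:]=0;box[120:160,225:285]=1
t=big(box&(S<45)&(P[...,2]>.012)&(P[...,2]<.045)); 
print('rows',np.nonzero(t.any(1))[0][[0,-1]])
mid=[];
for v in range(130,152):
    u=np.nonzero(t[v])[0]
    if len(u)<8: continue
    z=.024
    l=onz(a,u[0]-.5,v,z);rr=onz(a,u[-1]+.5,v,z);mid.append(((l+rr)/2)[:2]); print(v,u[0],u[-1],l[:2].round(4),rr[:2].round(4))
print('mid',line(np.array(mid)))
# held wedge in air
box[:]=0;box[155:190,235:275]=1
w=big(box&(S>85)&(H>12)&(H<30)&(P[...,2]>.06)); print('wedge',w.sum(),rect(P[w][:,:2]),np.median(P[w][:,2])); 
wm=[]
for v in range(158,184):
    u=np.nonzero(w[v])[0]
    if len(u)>5: wm.append(P[v,u,:2].mean(0))
print(line(np.array(wm)))
E
```

```text
level 648 (array([774.9,  88.4]), 179.3, 32.6, 9.42) (9.03, (0.7717, 0.0879))
green 145 (array([759.9,  85. ]), 70.2, 15.8, 9.16) (9.27, (0.7592, 0.0849))
frame 2386 (array([792. ,  -1.7]), 219.9, 190.4, 98.07)
rows [125 151]
130 241 262 [0.7003 0.0107] [ 0.6998 -0.0503]
131 242 262 [0.6974 0.008 ] [ 0.6969 -0.0502]
132 242 262 [0.6946 0.008 ] [ 0.694  -0.0502]
133 243 262 [0.6917 0.0053] [ 0.6912 -0.0502]
134 244 262 [0.6888 0.0025] [ 0.6884 -0.0501]
135 244 262 [0.686  0.0025] [ 0.6855 -0.0501]
136 245 262 [ 6.831e-01 -2.000e-04] [ 0.6827 -0.05  ]
137 245 262 [ 6.803e-01 -2.000e-04] [ 0.6798 -0.05  ]
138 245 263 [ 6.774e-01 -2.000e-04] [ 0.677  -0.0527]
139 245 263 [ 6.746e-01 -1.000e-04] [ 0.6741 -0.0527]
140 246 263 [ 0.6717 -0.0029] [ 0.6713 -0.0526]
141 246 263 [ 0.6689 -0.0028] [ 0.6684 -0.0526]
142 246 263 [ 0.6661 -0.0028] [ 0.6656 -0.0526]
143 246 264 [ 0.6632 -0.0028] [ 0.6628 -0.0553]
144 246 264 [ 0.6604 -0.0028] [ 0.6599 -0.0552]
145 246 264 [ 0.6576 -0.0027] [ 0.6571 -0.0552]
146 247 264 [ 0.6547 -0.0055] [ 0.6543 -0.0552]
147 247 264 [ 0.6519 -0.0055] [ 0.6514 -0.0551]
148 247 264 [ 0.6491 -0.0054] [ 0.6486 -0.0551]
149 247 264 [ 0.6463 -0.0054] [ 0.6458 -0.055 ]
150 247 258 [ 0.6434 -0.0054] [ 0.6431 -0.0385]
mid (11.05, (0.6744, -0.026))
wedge 319 (array([483.3, -17.8]), 243.8, 33.6, 3.03) 0.08669720915407608
(1.04, (0.5708, -0.0122))
```

```bash
python3 -m inch '[[0.25,-0.6,0,0.55,30],[0.25,-0.6,-0.5,0,30],[0,0,-1,0,30],[0,0,-0.8,0,30],[0,0,-0.3,0,30]]'; python3 -m inch '[[0,0,-0.2,0,30],[0,0,-0.1,0,30],[0,0,0,0,30],[0,0,0,0,30]]'
python3 - <<'E'
from h import *
a=snap('top','top3'); b=snap('scene','scene3')
t=cv2.imread('pics/top3.png')[110:230,200:310];s=cv2.imread('pics/scene3.png')[160:290,190:310]
cv2.imwrite('pics/c3.png',np.hstack([cv2.resize(t,(400,436),interpolation=2),cv2.resize(s,(400,436),interpolation=2)]))
P=cloud(a);hsv=cv2.cvtColor(a['pixels'],cv2.COLOR_RGB2HSV).astype(int);H,S,V=hsv[...,0],hsv[...,1],hsv[...,2]
box=np.zeros(H.shape,bool);box[148:190,225:285]=1
w=big(box&(S>85)&(H>12)&(H<30)); 
for v in range(150,180,2):
    u=np.nonzero(w[v])[0]
    if len(u)>3:
        z=np.median(P[v,u,2]); print(v,u[0],u[-1],round(float(z),3),((onz(a,u[0]-.5,v,z)+onz(a,u[-1]+.5,v,z))/2)[:2].round(4))
print(r.get_state()['eef_rot'])
E
```

```text
clock: 5.4
tool_pos: [0.4592, -0.0574, 0.0332]
eef_rot: [-0.075, 0.997, -0.0, -0.001]
contact_force: [-0.2, 0.1, -0.2]
opening: 0.426
clock: 5.8
tool_pos: [0.4599, -0.0574, 0.0277]
eef_rot: [-0.075, 0.997, 0.0, 0.0]
contact_force: [0.4, -0.1, -0.8]
opening: 0.425Traceback (most recent call last):
  File "<stdin>", line 7, in <module>
  File "h.py", line 24, in big
    n,l,s,c=cv2.connectedComponentsWithStats(m.astype(np.uint8)); return l==1+np.argmax(s[1:,4])
                                                                              ~~~~~~~~~^^^^^^^^^
    return _wrapfunc(a, 'argmax', axis=axis, out=out, **kwds)
    return bound(*args, **kwds)
ValueError: attempt to get argmax of an empty sequence
```

View pics/c3.png

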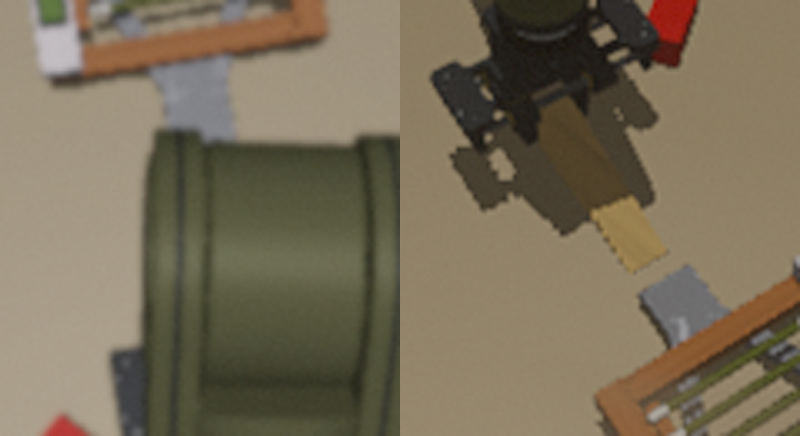

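Picture 5 (scene half): the wedge lies flat, pointing at the nose, with a gap of about 15 mm; the top view of it is hidden by the arm. I'll check alignment by casting rays from the tip and nose corners.

```bash
python3 - <<'E'
from h import *
b=load('scene3')
c=lambda u,v,z: onz(b,(u-400)/3.333+190-.3,v/3.354+160-.3,z)[:2]
for p in((633,272,.004),(667,250,.004),(640,293,.016),(687,265,.016),(640,293,.02),(687,265,.02)): print(p,c(*p).round(4))
t=.5*(c(633,272,.004)+c(667,250,.004)); print('tip mid',t)
st=r.get_state(); q=st['eef_rot'];p=st['tool_pos']; yaw=np.arctan2(-2*q[0]*q[1],2*q[1]**2-1); print(p,np.degrees(yaw),'pred tip',p[:2]+.16*np.array([np.cos(yaw),np.sin(yaw)]))
P=cloud(b)
for v in range(238,262,3): print(v,[(round(float(P[v,u,0]),3),round(float(P[v,u,1]),3),round(float(P[v,u,2])*1000)) for u in range(262,286,4)])
E
```

```text
(633, 272, 0.004) [ 0.6232 -0.0466]
(667, 250, 0.004) [ 0.6157 -0.0115]
(640, 293, 0.016) [ 0.6482 -0.0514]
(687, 265, 0.016) [ 0.6404 -0.0049]
(640, 293, 0.02) [ 0.6499 -0.0522]
(687, 265, 0.02) [ 0.6421 -0.0059]
tip mid [ 0.61949401 -0.0290728 ]
[ 0.45988499 -0.05748389  0.02791981] 8.57104261663018 pred tip [ 0.61809808 -0.03363819]
238 [(0.618, -0.037, 3), (0.62, -0.025, -1), (0.625, -0.015, 0), (0.63, -0.005, 0), (0.633, 0.007, -2), (0.638, 0.017, -1)]
241 [(0.624, -0.04, -1), (0.629, -0.029, 0), (0.634, -0.019, 1), (0.649, -0.015, 25), (0.653, -0.005, 25), (0.648, 0.012, 2)]
244 [(0.634, -0.044, 1), (0.637, -0.033, -2), (0.653, -0.029, 26), (0.657, -0.019, 25), (0.661, -0.008, 25), (0.655, 0.009, -1)]
247 [(0.65, -0.052, 21), (0.657, -0.043, 27), (0.661, -0.033, 27), (0.665, -0.022, 24), (0.67, -0.012, 26), (0.675, -0.003, 28)]
250 [(0.655, -0.053, 12), (0.665, -0.047, 27), (0.67, -0.037, 29), (0.673, -0.026, 25), (0.678, -0.016, 26), (0.683, -0.007, 29)]
253 [(0.658, -0.055, 0), (0.672, -0.05, 25), (0.677, -0.04, 26), (0.682, -0.03, 28), (0.687, -0.021, 29), (0.69, -0.01, 26)]
256 [(0.666, -0.058, 0), (0.67, -0.048, -2), (0.685, -0.044, 27), (0.689, -0.033, 24), (0.694, -0.024, 28), (0.699, -0.015, 28)]
259 [(0.674, -0.061, -1), (0.679, -0.052, 0), (0.693, -0.047, 26), (0.699, -0.038, 30), (0.703, -0.028, 30), (0.713, -0.023, 47)]
```

```bash
python3 -m inch '[[0,-0.06,-0.04,0.07,30],[0,0,0,0,30],[0,0,0,0,30]]'; python3 -m inch '[[0,0,-0.03,0,30],[0,0,0,0,30],[0,0,0,0,30]]';python3 -m inch '[[0,0,-0.03,0,30],[0,0,0,0,30],[0,0,0,0,30]]'
```

```text
clock: 6.2
tool_pos: [0.4598, -0.059, 0.0269]
eef_rot: [-0.078, 0.997, 0.0, 0.0]
contact_force: [0.5, 0.3, -1.6]
opening: 0.432
clock: 6.5
tool_pos: [0.4598, -0.059, 0.0262]
eef_rot: [-0.078, 0.997, 0.0, 0.0]
contact_force: [-0.1, -0.4, 2.4]
opening: 0.43
clock: 6.8
tool_pos: [0.4598, -0.059, 0.0262]
eef_rot: [-0.078, 0.997, -0.0, 0.001]
contact_force: [-1.7, -0.1, 10.9]
opening: 0.432
```

Touch-down is at z = 0.0262. I'll ease the down-press off and start pushing along the rack axis.

```bash
python3 -m inch '[[0,0,-0,0,30],[0,0,0.03,0,30],[0.1,0.016,0,0,30],[0.2,0.032,0,0,30],[0.2,0.032,0,0,30]]' 35; python3 -m inch '[[0.2,0.032,0,0,30],[0.2,0.032,0,0,30],[0.2,0.032,0,0,30],[0.1,0.016,0,0,30],[0,0,0,0,30]]'
```

```text
clock: 7.3
tool_pos: [0.4703, -0.0575, 0.0262]
eef_rot: [-0.079, 0.997, -0.0, -0.002]
contact_force: [-2.9, -0.9, 4.2]
opening: 0.429
clock: 7.8
tool_pos: [0.4886, -0.0546, 0.0262]
eef_rot: [-0.078, 0.997, -0.0, -0.001]
contact_force: [-2.6, 0.3, 6.4]
opening: 0.426
```

```bash
python3 -m inch '[[0.1,0.016,0,0,30],[0.1,0.016,0,0,30],[0.1,0.016,0,0,30],[0.1,0.016,0,0,30],[0.1,0.016,0,0,30]]'; python3 -m inch '[[0.1,0.016,0,0,30],[0.1,0.016,0,0,30],[0.1,0.016,0,0,30],[0.05,0.008,0,0,30],[0,0,0,0,30]]'
python3 - <<'E'
from h import *
snap('top','top4');snap('scene','scene4')
t=cv2.imread('pics/top4.png')[40:180,180:310];s=cv2.imread('pics/scene4.png')[190:330,230:360]
cv2.imwrite('pics/c4.png',np.hstack([cv2.resize(x,(400,431),interpolation=2) for x in(t,s)]))
E
```

```text
clock: 8.3
tool_pos: [0.5003, -0.0527, 0.0262]
eef_rot: [-0.078, 0.997, -0.0, -0.002]
contact_force: [-4.3, -0.7, 7.5]
opening: 0.428
clock: 8.8
tool_pos: [0.5095, -0.0512, 0.0262]
eef_rot: [-0.078, 0.997, -0.0, -0.001]
contact_force: [-4.3, -0.7, 6.4]
opening: 0.43
```

View pics/c4.png

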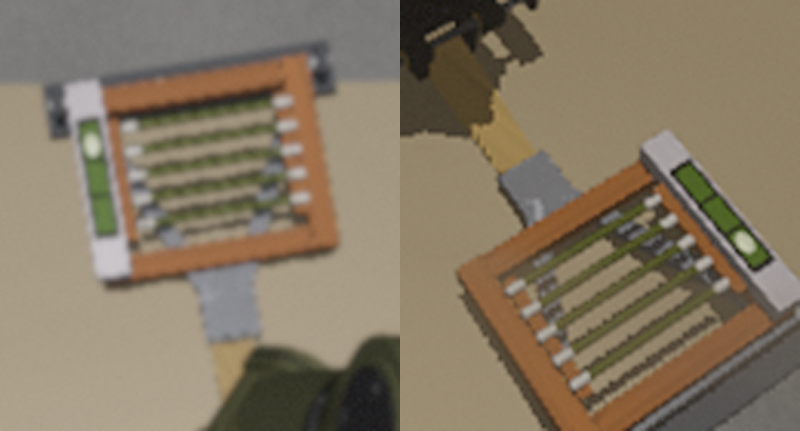

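Picture 6: the tip is under the nose, square to it; the bubble is still at the hinge end (scene crop (745,243)). I'll write a bubble gauge: a brightness profile along the vial.

```bash
cat >> h.py <<'E'
def gauge(s,show=False):
    """profile along vial; s in mm from green-window centre (+ to hinge)"""
    hsv=cv2.cvtColor(s['pixels'],cv2.COLOR_RGB2HSV).astype(int);H,S,V=hsv[...,0],hsv[...,1],hsv[...,2]
    def proj(p):
        c=rot(s).T@(np.asarray(p)-s['position']); return s['K'][0,0]*c[0]/-c[2]+s['K'][0,2], s['K'][1,1]*-c[1]/-c[2]+s['K'][1,2]
    z=.083; th=np.radians(9.0); ax=np.array([np.cos(th),np.sin(th),0]); ay=np.array([-ax[1],ax[0],0])
    c0=np.array([.772,.087,z])
    t=np.arange(-70,70.5,1)/1000; w=np.arange(-15,15.5,1)/1000
    uv=np.array([[proj(c0+a*ax+b*ay) for a in t] for b in w],np.float32)
    return t*1000,w*1000,cv2.remap(s['pixels'],uv[...,0],uv[...,1],cv2.INTER_LINEAR)
E
python3 - <<'E'
from h import *
out=[]
for tag in('top4','scene4'):
    t,w,im=gauge(load(tag)); out.append(cv2.resize(im[...,::-1],None,fx=5,fy=5,interpolation=0))
    g=im.astype(int); green=(g[...,1]-g[...,0]>15)
    ws=np.nonzero(green.sum(1)>40)[0]; print(tag,'w',w[ws[[0,-1]]], 't green',[int(t[i]) for i in np.nonzero(green[ws].mean(0)>.4)[0][[0,-1]]])
    mid=im[(ws[0]+ws[-1])//2-2:(ws[0]+ws[-1])//2+3].mean(0)
    print('R',[int(x) for x in mid[::2,0]]);print('G',[int(x) for x in mid[::2,1]])
cv2.imwrite('pics/g4.png',np.vstack(out))
E
```

```text
top4 w [-6.  6.] t green [-46, 52]
R [202, 202, 202, 202, 202, 201, 200, 194, 180, 156, 122, 100, 91, 97, 100, 102, 101, 103, 103, 102, 103, 102, 102, 102, 101, 100, 96, 89, 84, 84, 90, 95, 98, 98, 99, 100, 100, 99, 98, 99, 100, 99, 95, 91, 86, 105, 133, 163, 183, 196, 201, 202, 201, 197, 191, 179, 162, 140, 117, 103, 93, 88, 89, 107, 136, 162, 178, 187, 190, 190, 190]
G [197, 197, 197, 197, 197, 196, 195, 190, 176, 152, 122, 109, 108, 118, 122, 125, 125, 126, 125, 125, 126, 126, 125, 125, 124, 122, 117, 108, 103, 104, 111, 117, 121, 122, 123, 124, 124, 124, 123, 123, 123, 122, 118, 111, 104, 118, 142, 170, 189, 199, 205, 205, 203, 200, 195, 185, 170, 152, 134, 123, 115, 107, 101, 111, 133, 158, 174, 183, 185, 185, 185]
scene4 w [-7.  6.] t green [-42, 52]
R [165, 166, 166, 166, 167, 167, 167, 167, 167, 168, 154, 107, 58, 57, 74, 78, 78, 79, 78, 79, 79, 79, 78, 77, 78, 79, 79, 79, 74, 60, 59, 71, 78, 79, 78, 78, 78, 78, 79, 79, 79, 80, 79, 79, 72, 56, 64, 106, 152, 178, 184, 189, 192, 192, 190, 180, 154, 110, 80, 80, 81, 77, 62, 58, 107, 155, 166, 164, 163, 163, 162]
G [159, 159, 159, 160, 160, 161, 160, 160, 160, 161, 147, 101, 57, 67, 92, 99, 99, 99, 98, 99, 99, 98, 98, 98, 99, 99, 100, 100, 92, 71, 67, 88, 100, 100, 99, 99, 99, 99, 99, 98, 99, 100, 99, 99, 88, 65, 75, 118, 158, 180, 187, 191, 194, 193, 191, 182, 161, 123, 100, 100, 101, 94, 71, 54, 101, 149, 159, 157, 156, 156, 155]
```

View pics/g4.png

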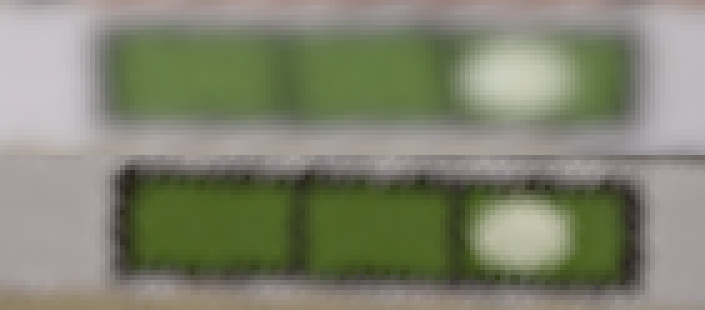

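Picture 7: in the scene strip the lines are at t≈-11 and +20.6 mm (centre ≈4.8) and the bubble at ≈34, i.e. +29.3 mm, so the rack has barely lifted. Keep pushing slowly.

```bash
cat >> h.py <<'E'
def bub(s):
    t,w,im=gauge(s); g=im.astype(float); green=(g[...,1]-g[...,0]>15)
    ws=np.nonzero(green.sum(1)>40)[0]; c=(ws[0]+ws[-1])//2
    p=g[c-2:c+3,:,0].mean(0); f=np.arange(-70,70.1,.1); p=np.interp(f,t,p)
    base=np.median(p[(f>-40)&(f<45)]); win=(f>-40)&(f<50); hi=win&(p>(p[win].max()+base)/2); b=f[hi].mean(); 
    # black lines: centroid of darkness near expected spots, border lines likewise
    e=g[[ws[0]+2,ws[0]+3,ws[-1]-3,ws[-1]-2]].mean((0,2)); e=np.interp(f,t,e); dk=np.clip(np.median(e[win])-6-e,0,None)
    def cen(x): m=np.abs(f-x)<6; return (f[m]*dk[m]).sum()/max(dk[m].sum(),1e-6), dk[m].max()
    return round(b,1),round(f[hi][-1]-f[hi][0],1),cen(-12),cen(20)
def report():
    for n in('scene','top'):
        try:
            b,l,a,c=bub(snap(n,f'{n}_last')); m=(a[0]+c[0])/2; print(n,'bubble',b,'len',l,'lines',np.round(a,1),np.round(c,1),'OFFSET',round(b-m,1))
        except Exception as e: print(n,'fail',e)
E
python3 -c "
from h import *
for t in('scene4','top4'): print(bub(load(t)))"
python3 -m inch '[[0.08,0.0127,0,0,30],[0.08,0.0127,0,0,30],[0.08,0.0127,0,0,30],[0.08,0.0127,0,0,30],[0.08,0.0127,0,0,30]]'; python3 -m inch '[[0.08,0.0127,0,0,30],[0.08,0.0127,0,0,30],[0.08,0.0127,0,0,30],[0.08,0.0127,0,0,30],[0.08,0.0127,0,0,30]]'; python3 -c "
from h import *
report()"
```

```text
(np.float64(34.1), np.float64(17.6), (np.float64(-10.651664884398345), np.float64(13.149999999986782)), (np.float64(20.823448264072702), np.float64(16.483333333316267)))
(np.float64(33.1), np.float64(19.6), (np.float64(-13.154496495758032), np.float64(9.033333333331441)), (np.float64(17.312409927942007), np.float64(7.03333333332958)))
clock: 9.4
tool_pos: [0.5191, -0.0497, 0.0262]
eef_rot: [-0.078, 0.997, -0.0, -0.002]
contact_force: [-3.0, -0.6, 8.9]
opening: 0.428
clock: 9.9
tool_pos: [0.5265, -0.0485, 0.0262]
eef_rot: [-0.078, 0.997, -0.001, -0.004]
contact_force: [-14.9, 0.1, 16.4]
opening: 0.428
scene bubble 34.1 len 17.6 lines [-10.7  12.7] [20.8 15.1] OFFSET 29.0
top bubble 33.0 len 19.3 lines [-13.    9.6] [17.3  7.9] OFFSET 30.8
```

```bash
python3 -m inch '[[0,0,0.02,0,30],[0,0,0.02,0,30],[0,0,0,0,30]]';python3 -m inch '[[0.06,0.0095,0,0,30],[0.06,0.0095,0,0,30],[0.06,0.0095,0,0,30],[0.06,0.0095,0,0,30],[0.06,0.0095,0,0,30]]'; python3 -c "
from h import *
report()"
```

```text
clock: 10.3
tool_pos: [0.5266, -0.0485, 0.0263]
eef_rot: [-0.078, 0.997, -0.001, -0.004]
contact_force: [-6.7, 0.2, 3.3]
opening: 0.431
clock: 10.8
tool_pos: [0.5328, -0.0479, 0.0263]
eef_rot: [-0.078, 0.997, -0.001, -0.006]
contact_force: [-10.2, -1.6, 6.6]
opening: 0.425
scene bubble 32.4 len 17.7 lines [-10.5  13.9] [19.9  9. ] OFFSET 27.7
top bubble 32.3 len 18.8 lines [-12.5   7.9] [17.2  3.2] OFFSET 30.0
```

```bash
for k in 1; do :; done; python3 -m inch '[[0.07,0.011,0,0,30],[0.07,0.011,0,0,30],[0.07,0.011,0,0,30],[0.07,0.011,0,0,30],[0.07,0.011,0,0,30]]'; python3 -m inch '[[0.07,0.011,0,0,30],[0.07,0.011,0,0,30],[0.07,0.011,0,0,30],[0.07,0.011,0,0,30],[0.07,0.011,0,0,30]]'; python3 -c "
from h import *
report(); print(r.get_state()['eef_rot'],r.get_state()['moment'])"
```

```text
clock: 11.4
tool_pos: [0.5414, -0.0467, 0.0263]
eef_rot: [-0.078, 0.997, -0.001, -0.006]
contact_force: [-10.6, -2.2, 7.8]
opening: 0.427
clock: 11.9
tool_pos: [0.5502, -0.0453, 0.0263]
eef_rot: [-0.078, 0.997, -0.001, -0.006]
contact_force: [-11.1, -2.0, 7.1]
opening: 0.431
scene bubble 24.2 len 18.7 lines [-10.5  11.4] [0. 0.] OFFSET 29.4
top bubble 25.1 len 19.3 lines [-10.9   9.1] [0. 0.] OFFSET 30.6
[-0.07816213  0.99692584 -0.00117764 -0.0053079 ] [-0.05994026  1.76873759 -0.04440365]
```

Steady: the bubble moved from +29 to about +19 mm (the +x line is hidden by it now). About 38 mm of travel left.

```bash
python3 -m inch '[[0.07,0.011,0,0,30],[0.07,0.011,0,0,30],[0.07,0.011,0,0,30],[0.07,0.011,0,0,30],[0.07,0.011,0,0,30]]'; python3 -m inch '[[0.07,0.011,0,0,30],[0.07,0.011,0,0,30],[0.07,0.011,0,0,30],[0.07,0.011,0,0,30],[0.07,0.011,0,0,30]]'; python3 -m inch '[[0.07,0.011,0,0,30],[0.07,0.011,0,0,30],[0.07,0.011,0,0,30],[0.03,0.005,0,0,30],[0,0,0,0,30]]'; python3 -m inch '[[0,0,0,0,30],[0,0,0,0,30],[0,0,0,0,30]]'; python3 -c "
from h import *
report()"
```

```text
clock: 12.5
tool_pos: [0.559, -0.044, 0.0263]
eef_rot: [-0.078, 0.997, -0.001, -0.006]
contact_force: [-10.2, -2.4, 8.1]
opening: 0.424
clock: 13.0
tool_pos: [0.5677, -0.0425, 0.0263]
eef_rot: [-0.078, 0.997, -0.001, -0.006]
contact_force: [-11.2, -1.8, 7.9]
opening: 0.428
clock: 13.5
tool_pos: [0.5741, -0.0415, 0.0263]
eef_rot: [-0.078, 0.997, -0.001, -0.005]
contact_force: [-10.3, -2.2, 7.7]
opening: 0.426
clock: 13.8
tool_pos: [0.5741, -0.0415, 0.0263]
eef_rot: [-0.078, 0.997, -0.001, -0.005]
contact_force: [-9.7, -2.5, 7.0]
opening: 0.425
scene bubble 11.3 len 18.2 lines [-9.6 14.1] [22.9 11.8] OFFSET 4.7
top bubble 11.7 len 19.1 lines [-9.1  8. ] [0. 0.] OFFSET 16.3
```

```bash
python3 -m inch '[[0.06,0.0095,0,0,30],[0.06,0.0095,0,0,30],[0.06,0.0095,0,0,30],[0.06,0.0095,0,0,30],[0.06,0.0095,0,0,30]]'; python3 -m inch '[[0.04,0.006,0,0,30],[0,0,0,0,30],[0,0,0,0,30],[0,0,0,0,30],[0,0,0,0,30]]'; python3 - <<'E'
from h import *
report()
o=[]
for tag in('top_last','scene_last'):
    t,w,im=gauge(load(tag)); o.append(cv2.resize(im[...,::-1],None,fx=5,fy=5,interpolation=2))
cv2.imwrite('pics/g5.png',np.vstack(o))
E
```

```text
clock: 14.4
tool_pos: [0.5813, -0.0403, 0.0263]
eef_rot: [-0.078, 0.997, -0.001, -0.006]
contact_force: [-10.9, -2.7, 7.9]
opening: 0.427
clock: 14.9
tool_pos: [0.5827, -0.0401, 0.0263]
eef_rot: [-0.078, 0.997, -0.001, -0.005]
contact_force: [-11.5, -1.9, 8.1]
opening: 0.427
scene bubble 7.4 len 18.3 lines [-9.5 13.2] [22.3 14.9] OFFSET 1.0
top bubble 8.5 len 19.2 lines [-9.   9.2] [24.6 11.1] OFFSET 0.7
```

View pics/g5.png

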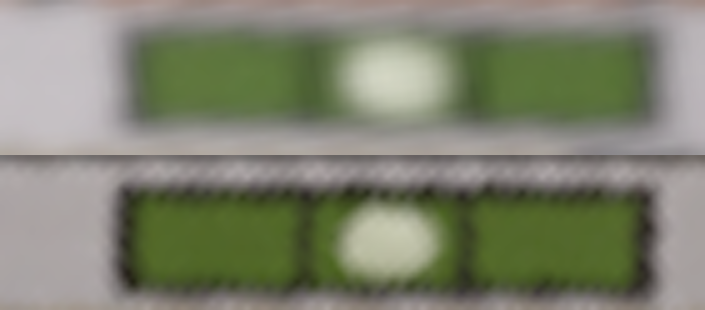

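Picture 8: the bubble (388) is almost midway between the lines (304 and 465), about +0.8 mm towards the hinge. Push about 1.5 mm more, then unload the arm before releasing.

```bash
python3 -m inch '[[0.04,0.0063,0,0,30],[0.02,0.0032,0,0,30],[0,0,0,0,30],[0,0,0,0,30],[0,0,0,0,30]]'; python3 -m inch '[[-0.015,-0.002,0.015,0,30],[-0.015,-0.002,0.015,0,30],[0,0,0,0,30],[0,0,0,0,30],[0,0,0,0,30]]'; python3 -c "
from h import *
report()"
```

```text
clock: 15.5
tool_pos: [0.584, -0.0399, 0.0263]
eef_rot: [-0.078, 0.997, -0.001, -0.006]
contact_force: [-10.1, -1.7, 7.3]
opening: 0.426
clock: 16.0
tool_pos: [0.5847, -0.0398, 0.0264]
eef_rot: [-0.078, 0.997, -0.001, -0.004]
contact_force: [-4.7, -1.1, -1.6]
opening: 0.429
scene bubble 6.0 len 18.8 lines [-9.3 14.4] [22.5 15.5] OFFSET -0.6
top bubble 7.5 len 20.8 lines [-9.3  4.1] [24.6 10. ] OFFSET -0.1
```

Centred within about 0.5 mm. Release gently.

```bash
python3 -m inch '[[-0.01,-0.0015,0,0,30],[0,0,0,0,30],[0,0,0,0,30]]' 5; python3 -m inch '[[0,0,0,0,42],[0,0,0,0,48],[0,0,0,0,54],[0,0,0,0,54],[0,0,0,0,54]]'; python3 -m inch '[[0,0,0,0,54],[0,0,0,0,54],[0,0,0,0,54]]'; python3 -c "
from h import *
report()"
```

```text
clock: 16.4
tool_pos: [0.5849, -0.0396, 0.0264]
eef_rot: [-0.078, 0.997, -0.001, -0.004]
contact_force: [-5.2, -1.4, -2.4]
opening: 0.435
clock: 16.9
tool_pos: [0.5889, -0.0384, 0.0279]
eef_rot: [-0.079, 0.997, 0.0, 0.0]
contact_force: [0.6, -0.5, 0.2]
opening: 0.611
clock: 17.2
tool_pos: [0.5885, -0.0385, 0.0277]
eef_rot: [-0.079, 0.997, 0.0, 0.0]
contact_force: [-0.1, 0.5, 0.2]
opening: 0.611
scene bubble 6.0 len 18.8 lines [-9.4 14.1] [22.6 13.5] OFFSET -0.6
top bubble 7.5 len 20.8 lines [-9.3  4.5] [24.6  9.4] OFFSET -0.1
```

```bash
python3 -m inch '[[0,0,0.3,0,54],[0,0,0.8,0,54],[0,0,1,0,54],[-0.5,0,1,0,54],[-1,-0.3,1,0,54]]'; python3 -m inch '[[-1,-0.5,1,0,54],[-1,-0.5,1,0,54],[-1,-0.5,0.5,0,54],[0,0,0,0,54],[0,0,0,0,54]]'; python3 - <<'E'
from h import *
report()
t=cv2.imread('pics/top_last.png');s=cv2.imread('pics/scene_last.png')
o=np.hstack([cv2.resize(t,(400,300)),cv2.resize(s,(400,300))]);
z=np.hstack([cv2.resize(t[60:190,190:310],(400,300)),cv2.resize(s[190:320,230:360],(400,300),interpolation=2)])
cv2.imwrite('pics/fin.png',np.vstack([o,z]))
E
```

```text
clock: 17.8
tool_pos: [0.5524, -0.0444, 0.1319]
eef_rot: [-0.079, 0.997, 0.001, 0.002]
contact_force: [0.5, 0.6, 0.2]
opening: 0.614
clock: 18.3
tool_pos: [0.4763, -0.0838, 0.1934]
eef_rot: [-0.078, 0.997, -0.0, 0.001]
contact_force: [1.8, -0.6, 0.2]
opening: 0.613
scene bubble 6.0 len 18.6 lines [-9.3 13.4] [22.6 14.1] OFFSET -0.6
top bubble 7.5 len 20.8 lines [-9.3  4.1] [24.6  9.9] OFFSET -0.1
```

View pics/fin.png

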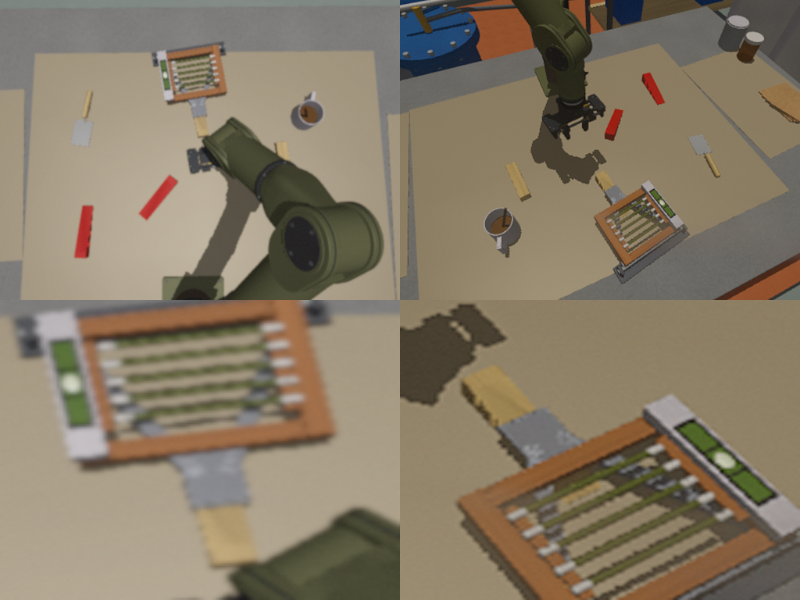

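Picture 9: the wedge is under the nose and square to it, the bubble sits between the lines, the gripper is clear, and the spatula, mug, packer and red blocks are in place. Handing in.

```bash
python3 -c "
from plant import r
print(r.finish_job(), r.get_state()['clock'])"
```

```text
the job is handed in; nothing more can be done
the job is handed in; nothing more can be done
```

The wedge is under the rack's nose, thin end first, and carrying it, with the bubble centred. I gripped the plain wedge by its heel, lifted it over to the rack and set it flat on the bench. I then pushed it in along the rack's axis at about 15–20 mm/s, eased the load off the arm, let go and backed away.

- **Level:** in the last pictures, with the gripper clear, the bubble read −0.6 mm from centre in the scene view and −0.1 mm in the top view. The two views disagree by 0.5 mm. The reading did not change on release or as the arm backed away.
- **Forces and time:** in the state readings after each move, the wrist force stayed below about 23 N, and the last move ended at 18.3 s. I have no readings between those points. For much of the push the gripper pressed the wedge on the bench with about 6–9 N (16 N once, at first contact with the nose). I eased that off before letting go.
- **Surroundings:** the spatula, mug, packer and both red look-alikes looked undisturbed in the last picture.
- **Not measured:** I did not measure separately that the wedge lies flat after release; I judged it from the picture and the steady bubble. The arm pitched by about half a degree while pushing, and that went away on release.

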